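# Napkin ring off the painting rod

### The job

Gently slide the square wooden napkin ring along the steel rod and off its open end, keeping hold of it and not straining the rod. Then set it down flat in the open white tray and let go, without dropping it. Leave the other things on the table where they are.

Things in the scene. Friction and masses are not known exactly. Their poses are not given: they have to be found in the camera images.
- stand: Grey painting stand screwed to the table: foot 130 x 100 x 14 mm (x -50 to +80 mm), upright 32 x 50 mm (x +4 to +36 mm) 150 mm tall, holding a steel rod 16 mm thick that juts out towards the stand's -x, its other end open. Origin on the table, z up. The holder must not be strained: at most 15 N between ring (or hand) and rod or stand.
- rod_start (a point): Point of the rod's axis at stand x -50, y 0, z 130 mm, where the ring hangs; axes as the stand's. The open end is 118 mm further on. The rod is a little bent: from this point it runs straight, but about 7.5 degrees off the stand's -x, up, down or to any side. Which way is NOT in any reading and must be felt or seen. The rod does not flex.
- ring: Square wooden napkin ring on the rod, 44 x 44 mm outside, 30 mm long, round through bore of 24 mm (4 mm of play all round the rod). Origin at its centre, x along the bore, z up. 40 to 85 g. It hangs within 2 mm of rod_start along the rod; its reading does not tell the rod's true direction. Snapping the fingers shut on it can knock it hard against the rod.
- tray: Open white plastic tray, fixed, 150 x 150 mm outside, walls 4 mm thick and 32 mm high, floor 4 mm thick. Origin at the centre of its underside. It stands left or right of the stand.
- beadbox: Lidded bead box, fixed, 158 x 118 mm, 72 mm high, blue lid; bystander on the side opposite the tray. Origin at the centre of its underside.
- jar: Small amber bead jar, 50 mm across, 70 mm high, loose bystander beyond the work. Origin at the centre of its underside.
- hoop: Round wooden ring, 64 mm across, 30 mm high, flat on the table, loose bystander. Origin at the centre of its underside.
Mind the look-alikes: they are no part of the job. Of the things that look like the tray, take the one that is farthest to the robot's right at the start.

How it is judged:
On the way:
1. the ring is held in the fingers, clear of the rod's open end and still near the rod's height (x of ring in the frame of stand below -0.186 m and z of ring in the frame of stand above 0.095 m and contact force between the fingers and ring above 0.5 N), for 0.1 s.
At the end, for the whole second after the job is handed in: The ring rests flat on the tray's floor, on any of its faces: its centre inside the tray's walls (within 56 mm of the tray's centre along each tray axis) and 17 to 29 mm above the tray's underside, released and at rest (x of ring in the frame of tray between -0.056 and 0.056 m and y of ring in the frame of tray between -0.056 and 0.056 m and z of ring in the frame of tray between 0.017 and 0.029 m and linear speed of ring below 0.02 m/s); the robot touches nothing.
It fails at once if more than 15 N between the ring and the rod or stand (contact force between ring and stand above 15 N).
It fails at once if the hand presses the rod or stand with more than 15 N (contact force between any of the fingers, the arm and stand above 15 N).
It fails at once if the ring, off the rod, is let go more than about 15 mm above the tray's floor or the table ((x of ring in the frame of stand below -0.186 m or y of ring in the frame of stand above 0.05 m or y of ring in the frame of stand below -0.05 m) and height (world z) of ring above 0.042 m and contact force between the fingers and ring below 0.02 N).
It fails at once if the jar or the round ring is moved by more than 20 mm (distance of any of jar, hoop from where it was at the start of the episode above 0.02 m).
It also fails if it takes over 69 s, if anything falls off the work surface, if the arm or the gripper's body presses on something with over 40 N, if the wrist force passes 120 N, or if a joint passes its speed limit or range.

### The arm

A 6-joint arm with a two-finger parallel gripper is mounted at the origin on the work surface. World frame = base frame: x ahead of the robot, y to its left, z up, the work surface at z = 0. Lengths are in m, angles in rad, forces in N, time in s.
With the tool pointing down it reaches from about 0.4 to 0.925 m from the base axis. Payload 3.4 kg.
Tool frame: the origin (TCP) lies on the centre line of the jaws, within the pads' length; the fingertips stand 14 mm ahead of it and the grasp point (between the pads) lies 5 mm behind it; x points along the fingers, z is the direction in which the jaws open and shut, and the axes are right-handed (so a half turn about x gives the same grasp; the last joint's range is limited). The gripper opens to 85 mm and grips with 20 to 120 N. Pads are 22 mm wide; open, the fingers measure 114 mm over their backs; the gripper's body (76 mm by 85 mm) begins 54 mm behind the grasp point. The pads swing forward as they close: fully open they stand 13 mm farther back than shut.
Start: joints at [1.177, 0.307, 1.506, -0, 1.328, -0.073], TCP at [0.181, 0.546, 0.245] pointing down, gripper open.
Joint ranges: [-3.12, 3.12], [-1.05, 2.28], [0.14, 2.33], [-1.42, 4.57], [0.1, 2.73], [-2.68, 2.68]. Speed limits (rad/s): [2.57, 2.57, 3.14, 3.14, 3.14, 3.14].

### API

Orientations are given as a unit quaternion [w, x, y, z].
In Python, from station import ctrl, capture gives the robot as it stands.
- The arm moves only by the shell command python3 -m crank 'ROWS'. ROWS is JSON, a list of rows, each an object with "slide": the shift along the tool's x, y, z in m, a list of three; "angular": the turn, a rotation vector about the tool's x, y, z in degrees, a list of three; "fingers": the finger opening in m, from 0 to 0.0854. A call has 1 to 5 rows; each row is the pose to reach, as a shift and turn from the pose measured when the call began, along the tool's axes at that moment; what a row does not reach only later rows make up. A row lasts 1/10 s, in which the tool goes at most 50 mm and 8.59 degrees, less where a joint would pass 70% of its speed; a pose out of reach is approached as far as the arm can. A call with a gripper value outside its range is refused whole. The fingers move at their own pace and stop on an object; the grip force is fixed at half the most. Time passes only in rows, so rows that repeat a pose let the fingers close. It gives the time, the measured TCP pose, the force and the opening at its end, in the units of the state.
- ctrl.get_state(): the state, without advancing time (a new reading comes with each control period).
- capture(name): name is "side" or "top" or "wrist"; returns a dict with "img" (420x560x3 uint8, red, green, blue), "camera_matrix" (3x3 intrinsics, pixels), "distortion" ([k1, k2, p1, p2, k3] as OpenCV has them; the pictures are not rectified), "pose" (4x4, takes a point from camera to world coordinates); the wrist camera has in their place "hand_eye" (4x4, takes a point from camera to tool coordinates, whose origin is the TCP and whose axes are the tool frame's). Camera axes: x right, y down, z forward; pixel columns grow to the right and rows downward; lengths in m; the calibration is good to about 2 mm. A picture is of the moment at which its call begins: read the wrist's pose just before it. There is no depth.
- ctrl.finish_job(): hands the job in, once; it reports no verdict.
The state is a dict: "time": time; "q": joint angles; "qvel": joint speeds; "effort": joint torques, N m; "ee_pos": TCP position; "orientation": TCP orientation; "wrist_force": force on the tool from outside, world axes, zero at the start; "wrist_torque": the same for the moment, N m; "gripper_width": finger opening in m.
Only numpy, scipy, OpenCV 4.12 (cv2) and the standard library are available. Lean on these libraries where they do the work, as an engineer would, in place of code of your own. Each camera call takes 0.05 s, during which the arm holds its last target. There are 200 camera calls.

## Working session

There is one attempt and no reset: what is moved stays moved. The work goes in short steps, Python scripts to look and compute and a shell command to move; the robot and the scene stay as the last step left them, time stands still between calls to the robot, and variables do not carry over. Pictures are saved under pics/ and viewed, about 8 in all and at most 12, crops included, and the job is handed in when it is done.

```bash
ls; mkdir -p pics; python3 - <<'E'
from station import ctrl, capture
import cv2,pickle
s=ctrl.get_state(); print(s)
d={}
for n in("side","top"):
    c=capture(n); d[n]=c; cv2.imwrite(f"pics/{n}0.png",c["img"][:,:,::-1]); print(n,c["camera_matrix"],c["distortion"],c["pose"])
pickle.dump(d,open("c0.pkl","wb"))
E
```

```text
pics
{'time': 0.0, 'q': array([ 1.17748574e+00,  3.07569699e-01,  1.50765814e+00,  1.09095585e-08,
        1.32840517e+00, -7.34692725e-02]), 'qvel': array([ 0.00063256, -0.00047557, -0.00096129,  0.00176245,  0.00216048,
        0.00073327]), 'effort': array([ 6.89217268e-04, -4.57545018e+01, -2.51920116e+01, -7.46837122e-05,
        1.32501841e-02, -3.31006561e-05]), 'ee_pos': array([0.18054081, 0.54522271, 0.24438866]), 'orientation': array([ 0.57262537, -0.41437809,  0.57385383,  0.41362152]), 'wrist_force': array([-0.23369212, -0.4539654 ,  0.55404184]), 'wrist_torque': array([ 0.03139355, -0.0202124 , -0.01790511]), 'gripper_width': 0.08524052084986723}
side [[444.19207695   0.         285.39776193]
 [  0.         444.19207695 206.66586529]
 [  0.           0.           1.        ]] [-0.08805992  0.          0.          0.          0.        ] [[ 0.77724897 -0.34091729  0.52882836 -0.0130937 ]
 [-0.62915869 -0.41231761  0.65890328 -0.70356795]
 [-0.00658628 -0.84484886 -0.53496451  0.68026619]
 [ 0.          0.          0.          1.        ]]
top [[379.94286857   0.         279.98485776]
 [  0.         379.94286857 209.30807069]
 [  0.           0.           1.        ]] [0.00541825 0.         0.         0.         0.        ] [[-2.29864553e-03 -9.92292165e-01  1.23899056e-01  4.38590836e-01]
 [-9.99853642e-01  1.80110926e-04 -1.71073656e-02  6.14283452e-03]
 [ 1.69531893e-02 -1.23920246e-01 -9.92147349e-01  9.19516940e-01]
 [ 0.00000000e+00  0.00000000e+00  0.00000000e+00  1.00000000e+00]]
```

View pics/top0.png

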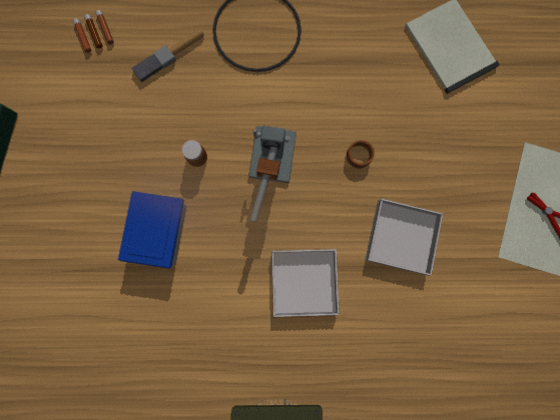

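View pics/side0.png

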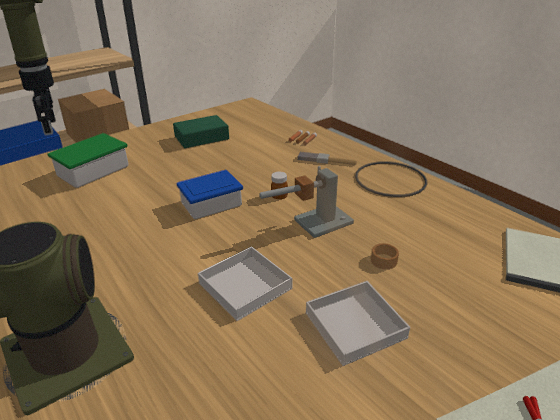

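The top view shows white trays at (305,284) and (405,238). The right-hand one, (405,238), is the one I want. The napkin ring is the square block on the rod at (268,167); the round hoop at (360,154) is a look-alike. The rod's tip is near (254,217) in top and (263,193) in side. Next I'll enlarge the work area in both views.

```bash
python3 - <<'E'
import cv2,numpy as np
t=cv2.imread("pics/top0.png");s=cv2.imread("pics/side0.png")
a=cv2.resize(t[120:230,235:305],None,fx=5.4,fy=5.4,interpolation=cv2.INTER_CUBIC)
b=cv2.resize(s[160:240,255:360],None,fx=4,fy=4,interpolation=cv2.INTER_CUBIC)
print(a.shape,b.shape)
o=np.zeros((600,800,3),np.uint8);o[:a.shape[0],:a.shape[1]]=a;o[:b.shape[0],378:378+b.shape[1]]=b
c=cv2.resize(t[195:280,360:450],None,fx=3,fy=3);o[325:325+255,400:670]=c
cv2.imwrite("pics/crop1.png",o)
E
```

```text
(594, 378, 3) (320, 420, 3)
```

View pics/crop1.png

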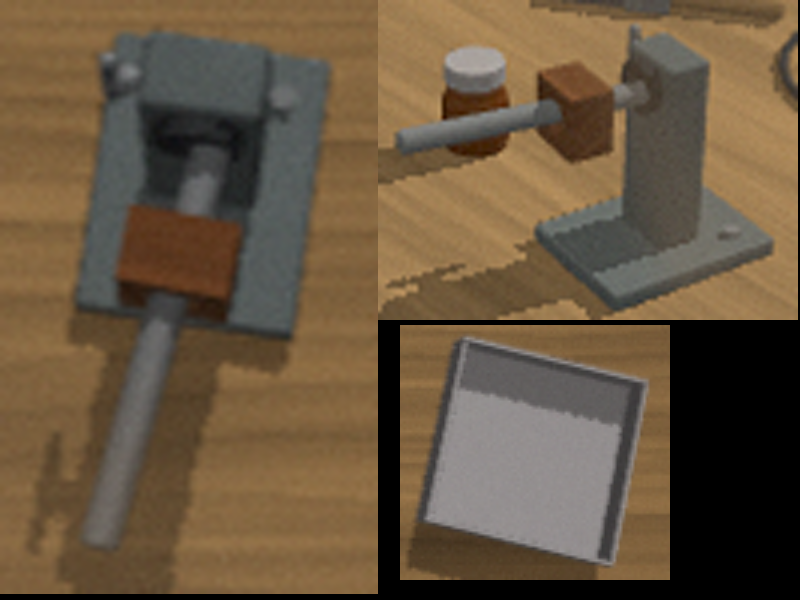

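```bash
cat > h.py <<'E'
import numpy as np,cv2,pickle
from scipy.optimize import least_squares
from scipy.spatial.transform import Rotation as R
d=pickle.load(open("c0.pkl","rb"))
def proj(n,P):
    c=d[n];T=np.linalg.inv(c["pose"]);P=np.atleast_2d(P)
    return cv2.projectPoints(P,cv2.Rodrigues(T[:3,:3])[0],T[:3,3],c["camera_matrix"],np.array(c["distortion"]))[0][:,0]
def T2(p,P):
    return R.from_euler('z',p[2]).apply(np.atleast_2d(P))+[p[0],p[1],0]
tp=lambda L:np.array(L)/5.4+[235,120]-.4
sp=lambda L:(np.array(L)-[378,0])/4+[255,160]-.4
E
cat > fit.py <<'E'
from h import *
foot=np.array([[80,50,14],[80,-50,14],[-50,-50,14],[-50,50,14]])/1e3
up=np.array([[36,25,150],[36,-25,150],[4,25,150],[4,-25,150]])/1e3
ft=tp([(115,33),(328,65),(292,335),(78,303)]);ut=tp([(150,33),(270,48),(140,108),(262,122)])
fs=sp([(773,240),(615,300),(537,228)])
def res(p):
    return np.r_[(proj("top",T2(p,foot))-ft).ravel(),(proj("top",T2(p,up))-ut).ravel(),(proj("side",T2(p,foot[1:])) -fs).ravel()]
r=least_squares(res,[.6,0,0],x_scale=[.1,.1,.1],loss='soft_l1');p=r.x
print("stand",p,np.degrees(p[2]));print(res(p).reshape(-1,2).round(1).tolist())
tt=tp([(101,545)]);ts=sp([(403,142)])
def rod(a,L=.118): # a: yaw,pitch
    return np.array([-.05,0,.13])+L*np.array([-np.cos(a[1])*np.cos(a[0]),np.cos(a[1])*np.sin(a[0]),np.sin(a[1])])
r2=least_squares(lambda a:np.r_[(proj("top",T2(p,rod(a)))-tt).ravel(),(proj("side",T2(p,rod(a)))-ts).ravel()],[0,0])
a=r2.x;print("rod y-angle,up",np.degrees(a),r2.fun,"start",T2(p,rod(a,0)),"tip",T2(p,rod(a)))
for L in(.02,.05,.118,-.02): print(L,proj("top",T2(p,rod(a,L)))," crop",(proj("top",T2(p,rod(a,L)))-[235,120]+.4)*5.4,(proj("side",T2(p,rod(a,L)))-[255,160]+.4)*4+[378,0])
# ring as box aligned w/ stand
rt=tp([(130,207),(242,222),(234,290),(117,275)])
def rb(v): return T2([v[0],v[1],v[2]],np.array([[.015,.022,v[3]],[.015,-.022,v[3]],[-.015,-.022,v[3]],[-.015,.022,v[3]]]))
r3=least_squares(lambda v:(proj("top",rb(v))-rt).ravel(),[*T2(p,rod(a,0))[0][:2],p[2],.15]);print("ring",r3.x,np.degrees(r3.x[2]),r3.fun.round(1))
tr=(np.array([(461,338),(648,381),(614,564),(426,520)])-[400,325])/3+[360,195]-.3
K=np.array([[75,75,32],[75,-75,32],[-75,-75,32],[-75,75,32]])/1e3
r4=least_squares(lambda v:(proj("top",T2(v,K))-tr).ravel(),[.5,-.3,0]);print("tray",r4.x,np.degrees(r4.x[2]),r4.fun.round(1))
pickle.dump((p,a,r4.x),open("fit.pkl","wb"))
E
python3 fit.py
```

```text
stand [ 0.67404252  0.0105668  -0.13331186] -7.638206914314316
[[-0.0, -0.2], [0.7, -0.8], [0.7, 0.6], [-0.6, 1.1], [-0.6, -0.8], [0.9, -0.4], [-0.8, -0.0], [0.4, 0.6], [0.4, -0.2], [-0.0, -0.1], [-1.4, -0.5]]
rod y-angle,up [7.22010049 2.8726054 ] [ 0.21094315  1.20242841 -1.30634882 -0.24869774] start [[0.62448616 0.01721267 0.13      ]] tip [[0.51057505 0.04743333 0.13591362]]
0.02 [[265.81224502 177.31430698]]  crop [[168.54612313 311.65725771]] [[545.57529863 113.85621451]]
0.05 [[262.10369934 190.70949966]]  crop [[148.51997642 383.99129816]] [[501.36771219 121.96779545]]
0.118 [[253.51464685 221.72835434]]  crop [[102.139093   551.49311343]] [[397.7746047  141.00520903]]
-0.02 [[270.68274081 159.72034183]]  crop [[194.84680039 216.64984586]] [[603.12470445 103.30777166]]
ring [ 0.6310876   0.01763254 -0.13616934  0.12852031] -7.801928620828332 [ 0.1 -0.5 -0.2 -0.5 -0.6  0.5  0.6  0.5]
tray [ 0.48566266 -0.30335937 -0.23037307] -13.199404345473038 [ 0.3 -0.8 -0.  -0.8  0.1  0.8 -0.5  0.7]
```

Fit: stand at (0.674, 0.011), yaw -7.6°. The rod leans about 7.2° to the stand's +y and about 2.9° up, 7.8° in total, which agrees with the stated 7.5°. The tray is at (0.486, -0.303), yaw -13.2°. Next I'll work out the approach.

```bash
cat > go.py <<'E'
import sys
from h import *
from station import ctrl
def rel(pos,yaw,pitch=0,s=None):
    """tool x down, tool z along world dir yaw+90 (either sign); print shift/turn in tool axes"""
    s=s or ctrl.get_state();q=s["orientation"];R0=R.from_quat([q[1],q[2],q[3],q[0]]);p=s["ee_pos"]
    best=None
    for sg in(1,-1):
        z=sg*np.array([-np.sin(yaw),np.cos(yaw),0]);x=np.array([0,0,-1.]);y=np.cross(z,x)
        ax=np.array([-np.sin(yaw),np.cos(yaw),0])
        Rt=R.from_rotvec(ax*pitch)*R.from_matrix(np.c_[x,y,z])  # pitch about jaw axis
        rv=(R0.inv()*Rt).as_rotvec(degrees=True)
        if best is None or np.linalg.norm(rv)<np.linalg.norm(best): best=rv
    print("t",round(s["time"],2),"pos",p.round(4),"slide",R0.inv().apply(np.array(pos)-p).round(4),"ang",best.round(2),"F",s["wrist_force"].round(1),"w",round(s["gripper_width"],4))
    return R0
E
python3 - <<'E'
from go import *
p,a,t=pickle.load(open("fit.pkl","rb"))
print(rel([.624,.017,.245],p[2]).as_matrix().round(3)); rel([.575,.017,.245],p[2])
E
```

```text
t 0.1 pos [0.1806 0.5453 0.2445] slide [ 1.000e-04 -5.870e-01 -3.621e-01] ang [-10.68  -0.1   -0.02] F [0.  0.2 0.6] w 0.0855
[[-0.001 -0.949  0.314]
 [-0.002  0.314  0.949]
 [-1.     0.    -0.002]]
t 0.1 pos [0.1806 0.5453 0.2445] slide [ 1.000e-04 -5.405e-01 -3.775e-01] ang [-10.68  -0.1   -0.02] F [0.  0.2 0.6] w 0.0855
```

```bash
for i in 1 2 3; do python3 -m crank '[{"slide":[0,-0.036,-0.025],"angular":[0,0,0],"fingers":0.085},{"slide":[0,-0.072,-0.05],"angular":[0,0,0],"fingers":0.085},{"slide":[0,-0.108,-0.075],"angular":[0,0,0],"fingers":0.085},{"slide":[0,-0.144,-0.1],"angular":[0,0,0],"fingers":0.085},{"slide":[0,-0.18,-0.125],"angular":[0,0,0],"fingers":0.085}]'; done
python3 - <<'E'
from go import *
p,a,t=pickle.load(open("fit.pkl","rb"))
rel([.575,.017,.245],p[2])
E
```

```text
time: 0.6
ee_pos: [0.3126, 0.3684, 0.2443]
orientation: [0.572, -0.415, 0.574, 0.414]
wrist_force: [1.2, 1.3, 0.2]
gripper_width: 0.0852
time: 1.1
ee_pos: [0.4448, 0.1915, 0.2444]
orientation: [0.572, -0.414, 0.574, 0.414]
wrist_force: [0.5, 0.4, 0.8]
gripper_width: 0.085
time: 1.6
ee_pos: [0.5769, 0.0147, 0.2441]
orientation: [0.572, -0.414, 0.574, 0.414]
wrist_force: [1.2, -0.3, -0.3]
gripper_width: 0.0849
t 1.6 pos [0.5769 0.0147 0.2441] slide [-0.0009  0.0026  0.0016] ang [-10.67  -0.14  -0.11] F [ 1.2 -0.3 -0.3] w 0.0849
```

Motion works well. I'll align the yaw, then look with the wrist camera.

```bash
python3 -m crank '[{"slide":[0,0,0],"angular":[-5,0,0],"fingers":0.085},{"slide":[0,0,0],"angular":[-10.7,0,0],"fingers":0.085},{"slide":[0,0,0],"angular":[-10.7,0,0],"fingers":0.085}]'
python3 - <<'E'
from go import *
from station import capture
p,a,t=pickle.load(open("fit.pkl","rb"))
s=ctrl.get_state();rel([.624,.017,.245],p[2],s=s)
c=capture("wrist");print(c["hand_eye"],c["camera_matrix"],c["distortion"])
pickle.dump((s,c),open("w1.pkl","wb"));cv2.imwrite("pics/w1.png",c["img"][:,:,::-1])
E
```

```text
time: 1.9
ee_pos: [0.5768, 0.0141, 0.2433]
orientation: [0.531, -0.465, 0.534, 0.466]
wrist_force: [-0.7, 0.2, -0.1]
gripper_width: 0.0851
t 1.9 pos [0.5768 0.0141 0.2433] slide [-0.0019 -0.0464  0.0092] ang [-0.02 -0.14 -0.21] F [-0.7  0.2 -0.1] w 0.0851
[[ 4.01124806e-04 -3.12433503e-01  9.49939548e-01 -1.29450012e-01]
 [ 3.83613372e-04 -9.49939507e-01 -3.12433651e-01  8.13765216e-02]
 [ 9.99999846e-01  4.89734401e-04 -2.61190631e-04 -1.13318422e-03]
 [ 0.00000000e+00  0.00000000e+00  0.00000000e+00  1.00000000e+00]] [[353.33395195   0.         280.30922794]
 [  0.         353.33395195 211.01213105]
 [  0.           0.           1.        ]] [-0.09266519  0.          0.          0.          0.        ]
```

View pics/w1.png

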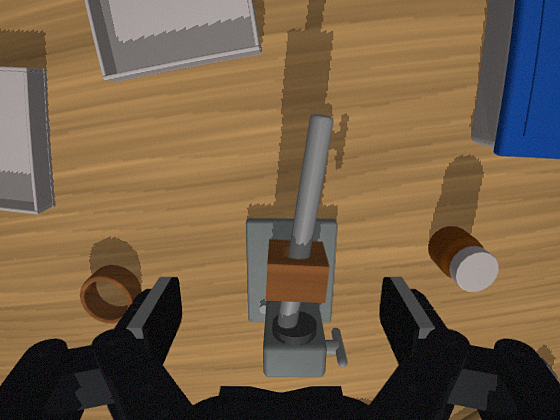

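The wrist view shows the ring's top face around (297,282), the rod's tip near (321,118), and the hoop off to the left, clear of the fingers. I'll enlarge the rod and use it to refine the fit.

```bash
python3 - <<'E'
import cv2
t=cv2.imread("pics/w1.png")
cv2.imwrite("pics/w1c.png",cv2.resize(t[105:310,230:350],None,fx=2.9,fy=2.9,interpolation=cv2.INTER_CUBIC))
E
```

```text
(no output)
```

View pics/w1c.png

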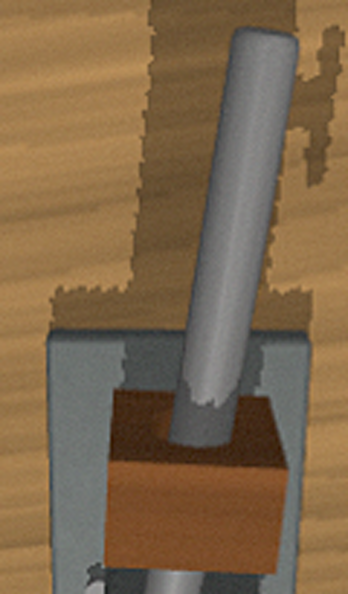

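```bash
cat > fit2.py <<'E'
from h import *
s,c=pickle.load(open("w1.pkl","rb"));q=s["orientation"];M=np.eye(4);M[:3,:3]=R.from_quat([q[1],q[2],q[3],q[0]]).as_matrix();M[:3,3]=s["ee_pos"]
d["wrist"]=dict(c,pose=M@c["hand_eye"])
wp=lambda L:np.array(L)/2.9+[230,105]-.3
foot=np.array([[80,50,14],[80,-50,14],[-50,-50,14],[-50,50,14]])/1e3
up=np.array([[36,25,150],[36,-25,150],[4,25,150],[4,-25,150]])/1e3
def rod(a,L=.118):
    L=np.atleast_1d(L)[:,None];return np.array([-.05,0,.13])+L*np.array([-np.cos(a[1])*np.cos(a[0]),np.cos(a[1])*np.sin(a[0]),np.sin(a[1])])
obs={"top":[tp([(115,33),(328,65),(292,335),(78,303),(150,33),(270,48),(140,108),(262,122)]),tp([(101,545)]),tp([(165,320),(128,440)])],
"side":[sp([(773,240),(615,300),(537,228)]),sp([(403,142)]),sp([(520,118),(460,130)])],
"wrist":[wp([(308,342),(50,340)][::-1]),wp([(265,34)]),wp([(265,60),(207,420)])]}
mod={"top":np.r_[foot,up],"side":foot[1:],"wrist":foot[2:]}
def res(v,f=True):
    o=[]
    for i,n in enumerate(obs):
        off=v[5+2*i:7+2*i];P,T,L=obs[n]
        o+=[(proj(n,T2(v,mod[n]))+off-P).ravel(),(proj(n,T2(v,rod(v[3:5])))+off-T).ravel()/1]
        A=proj(n,T2(v,rod(v[3:5],[0,.118])))+off;u=(A[1]-A[0])/np.linalg.norm(A[1]-A[0]);e=L-A[0]
        o+=[(e[:,0]*u[1]-e[:,1]*u[0])*1.5,off/2]
    return np.concatenate(o) if f else o
r=least_squares(res,[.674,.01,-.13,.12,.05]+[0]*6,loss='soft_l1');v=r.x
print("stand",v[:3],np.degrees(v[2:5]),"tot",np.degrees(np.hypot(v[3],v[4])),"off",v[5:].round(1))
for o in res(v,False):print(o.round(1))
C=np.linalg.inv(r.jac.T@r.jac);print("sd deg",np.degrees(np.sqrt(np.diag(C))[2:5]),"m",np.sqrt(np.diag(C))[:2])
print("start",T2(v,rod(v[3:5],0)),"tip",T2(v,rod(v[3:5])))
rt=wp([(288,466),(278,572),(103,567),(108,460)])
rb=lambda w:T2(w,np.array([[-.015,.022,w[3]],[.015,.022,w[3]],[.015,-.022,w[3]],[-.015,-.022,w[3]]]))
x=least_squares(lambda w:(proj("wrist",rb(w))+v[9:11]-rt).ravel(),[.624,.017,v[2],.148]);print("ring",x.x,np.degrees(x.x[2]),x.fun.round(1))
pickle.dump(v,open("fit2.pkl","wb"))
E
python3 fit2.py
```

```text
stand [ 0.67548004  0.01206757 -0.14059311] [-8.05539171  6.62774502  2.95411293] tot 7.256292945727066 off [ 0.4  0.5  0.5  0.5 -0.1  0.2]
[ 0.1 -0.4  0.8 -0.7  0.3  0.6 -0.9  0.8 -0.7 -1.1  0.7 -0.5 -1.1 -0.3
  0.1  0.4]
[-0.1  1. ]
[ 0.4 -0.7]
[0.2 0.2]
[ 0.9  0.1  0.3 -0.1 -0.8 -0.5]
[-0.7 -0.2]
[-0.4 -0. ]
[0.3 0.3]
[-0.7 -0.1  2.8 -0.1]
[1.1 0.4]
[-0.5 -0.3]
[-0.   0.1]
sd deg [0.56589437 0.75964271 1.4434131 ] m [0.00133689 0.00153941]
start [[0.62597339 0.01907409 0.13      ]] tip [[0.51197867 0.04894418 0.13608127]]
ring [ 0.6239589   0.0182767  -0.17276234  0.14875894] -9.898552676519833 [ 0.   0.  -0.1  0.2  0.4 -0.1 -0.3 -0.1]
```

Refined: rod yaw is about -14.7° in world, 3° up, total 7.3°. The ring's centre is about (0.6245, 0.0183, 0.1265). Next: move above the ring, descend, and check.

```bash
python3 -m crank '[{"slide":[0,-0.024,0.005],"angular":[0,0,0],"fingers":0.085},{"slide":[0,-0.046,0.0105],"angular":[0,0,0],"fingers":0.085},{"slide":[0.02,-0.046,0.0105],"angular":[0,0,0],"fingers":0.085},{"slide":[0.05,-0.046,0.0105],"angular":[0,0,0],"fingers":0.085},{"slide":[0.05,-0.046,0.0105],"angular":[0,0,0],"fingers":0.085}]'
python3 - <<'E'
from go import *
from station import capture
s=ctrl.get_state();rel([.6245,.0183,.121],-.135,s=s)
c=capture("wrist")
pickle.dump((s,c),open("w2.pkl","wb"));cv2.imwrite("pics/w2.png",c["img"][:,:,::-1])
E
```

```text
time: 2.45
ee_pos: [0.6201, 0.0193, 0.1892]
orientation: [0.529, -0.462, 0.537, 0.467]
wrist_force: [-1.5, -1.0, -0.5]
gripper_width: 0.0852
t 2.45 pos [0.6201 0.0193 0.1892] slide [ 0.0682 -0.0053 -0.0001] ang [-0.08 -0.19 -0.71] F [-1.5 -1.  -0.5] w 0.0852
```

View pics/w2.png

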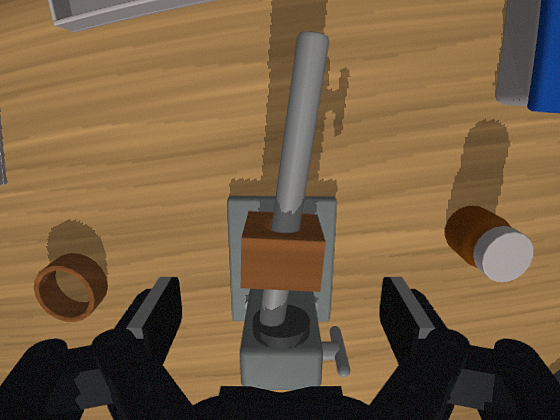

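The ring is centred between the pads: its top face is at columns 241–324 and the pads at 180 and 382. Descending.

```bash
python3 -m crank '[{"slide":[0.02,-0.0053,0],"angular":[0,0,-0.7],"fingers":0.085},{"slide":[0.04,-0.0053,0],"angular":[0,0,-0.7],"fingers":0.085},{"slide":[0.06,-0.0053,0],"angular":[0,0,-0.7],"fingers":0.085},{"slide":[0.068,-0.0053,0],"angular":[0,0,-0.7],"fingers":0.085},{"slide":[0.068,-0.0053,0],"angular":[0,0,-0.7],"fingers":0.07}]'
python3 -m crank '[{"slide":[0,0,0],"angular":[0,0,0],"fingers":0.06},{"slide":[0,0,0],"angular":[0,0,0],"fingers":0.055},{"slide":[0,0,0],"angular":[0,0,0],"fingers":0.052},{"slide":[0,0,0],"angular":[0,0,0],"fingers":0.05}]'
python3 - <<'E'
from go import *
rel([.6245,.0183,.121],-.135)
E
```

```text
time: 3.0
ee_pos: [0.6257, 0.0185, 0.1233]
orientation: [0.533, -0.466, 0.533, 0.463]
wrist_force: [-1.4, -0.6, -0.3]
gripper_width: 0.0725
time: 3.4
ee_pos: [0.6261, 0.0185, 0.1241]
orientation: [0.533, -0.466, 0.533, 0.463]
wrist_force: [-0.4, 0.7, -1.2]
gripper_width: 0.05
t 3.4 pos [0.6261 0.0185 0.1241] slide [ 0.0031  0.0016 -0.0004] ang [-0.09 -0.17  0.2 ] F [-0.4  0.7 -1.2] w 0.05
```

```bash
python3 -m crank '[{"slide":[0,0,0],"angular":[0,0,0],"fingers":0.049},{"slide":[0,0,0],"angular":[0,0,0],"fingers":0.048},{"slide":[0,0,0],"angular":[0,0,0],"fingers":0.047},{"slide":[0,0,0],"angular":[0,0,0],"fingers":0.0465},{"slide":[0,0,0],"angular":[0,0,0],"fingers":0.046}]'
python3 -m crank '[{"slide":[0,0,0],"angular":[0,0,0],"fingers":0.0455},{"slide":[0,0,0],"angular":[0,0,0],"fingers":0.045},{"slide":[0,0,0],"angular":[0,0,0],"fingers":0.0445},{"slide":[0,0,0],"angular":[0,0,0],"fingers":0.044},{"slide":[0,0,0],"angular":[0,0,0],"fingers":0.0435}]'
python3 -m crank '[{"slide":[0,0,0],"angular":[0,0,0],"fingers":0.043},{"slide":[0,0,0],"angular":[0,0,0],"fingers":0.042},{"slide":[0,0,0],"angular":[0,0,0],"fingers":0.04}]'
python3 - <<'E'
from go import *
from station import capture
s=ctrl.get_state();rel([.6245,.0183,.126],-.135,s=s)
c=capture("wrist");x=capture("side")["img"]
cv2.imwrite("pics/w3.png",np.hstack([cv2.resize(c["img"][100:420,130:430],(400,427)),cv2.resize(x[150:250,235:335],(400,427),interpolation=2)])[:,:,::-1])
E
```

```text
time: 3.9
ee_pos: [0.6261, 0.0185, 0.1241]
orientation: [0.533, -0.466, 0.533, 0.463]
wrist_force: [1.5, 0.2, -0.0]
gripper_width: 0.0458
time: 4.4
ee_pos: [0.6262, 0.0187, 0.1242]
orientation: [0.533, -0.466, 0.533, 0.463]
wrist_force: [-0.7, 2.3, 1.3]
gripper_width: 0.0441
time: 4.7
ee_pos: [0.6262, 0.0187, 0.1243]
orientation: [0.533, -0.466, 0.533, 0.463]
wrist_force: [0.6, 0.9, 1.7]
gripper_width: 0.0437
t 4.7 pos [0.6262 0.0187 0.1243] slide [-0.0017  0.0016 -0.0007] ang [-0.09 -0.14  0.22] F [0.6 0.9 1.7] w 0.0437
```

View pics/w3.png

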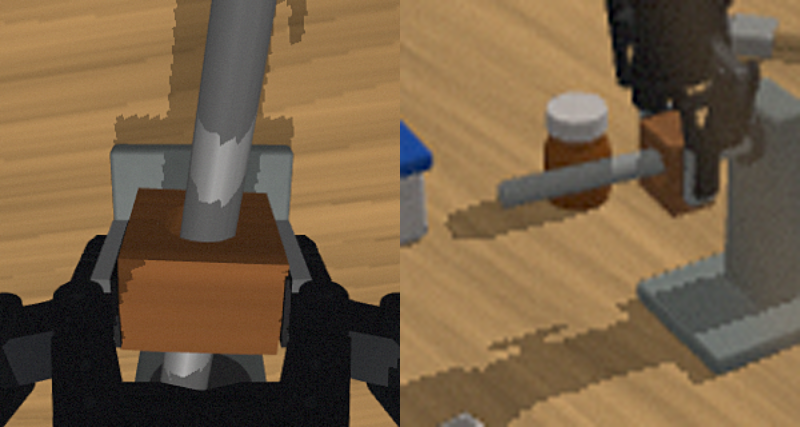

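The ring is gripped (width 43.7 mm) with low force. I'll lift about 4 mm to centre the bore on the rod, then turn the hand to the rod's direction.

```bash
f(){ python3 -c "
from go import *
F=[];rel([.6245,.0183,.126],-.135)"; }
python3 -m crank '[{"slide":[-0.001,0,0],"angular":[0,0,0],"fingers":0.04},{"slide":[-0.002,0,0],"angular":[0,0,0],"fingers":0.04},{"slide":[-0.002,0,0],"angular":[0,0,0],"fingers":0.04}]'; f
python3 -m crank '[{"slide":[-0.001,0,0],"angular":[0,0,0],"fingers":0.04},{"slide":[-0.002,0,0],"angular":[0,0,0],"fingers":0.04},{"slide":[-0.002,0,0],"angular":[0,0,0],"fingers":0.04}]'; f
python3 -m crank '[{"slide":[0,0,0],"angular":[2,0,1],"fingers":0.04},{"slide":[0,0,0],"angular":[4,0,2],"fingers":0.04},{"slide":[0,0,0],"angular":[6.6,0,2.8],"fingers":0.04},{"slide":[0,0,0],"angular":[6.6,0,2.8],"fingers":0.04}]'; f
python3 - <<'E'
from go import *
from station import capture
c=capture("wrist");s=ctrl.get_state();pickle.dump((s,c),open("w4.pkl","wb"))
cv2.imwrite("pics/w4.png",cv2.resize(c["img"][20:400,170:400],(484,600),cv2.INTER_CUBIC)[:,:,::-1])
E
```

```text
time: 5.1
ee_pos: [0.6261, 0.0184, 0.1262]
orientation: [0.533, -0.466, 0.533, 0.463]
wrist_force: [-0.2, 0.4, -0.7]
gripper_width: 0.0441
t 5.1 pos [0.6261 0.0184 0.1262] slide [ 0.0001  0.0016 -0.0004] ang [-0.09 -0.17  0.2 ] F [-0.2  0.4 -0.7] w 0.0441
time: 5.4
ee_pos: [0.6262, 0.0184, 0.1283]
orientation: [0.533, -0.466, 0.533, 0.463]
wrist_force: [0.3, 0.2, -1.0]
gripper_width: 0.044
t 5.4 pos [0.6262 0.0184 0.1283] slide [ 0.0023  0.0017 -0.0003] ang [-0.09 -0.17  0.21] F [ 0.3  0.2 -1. ] w 0.044
time: 5.8
ee_pos: [0.6267, 0.0183, 0.1282]
orientation: [0.548, -0.422, 0.57, 0.444]
wrist_force: [0.2, -0.1, -0.3]
gripper_width: 0.0438
t 5.8 pos [0.6267 0.0183 0.1282] slide [ 0.0023  0.002  -0.0005] ang [-6.72 -0.15 -2.57] F [ 0.2 -0.1 -0.3] w 0.0438
```

View pics/w4.png

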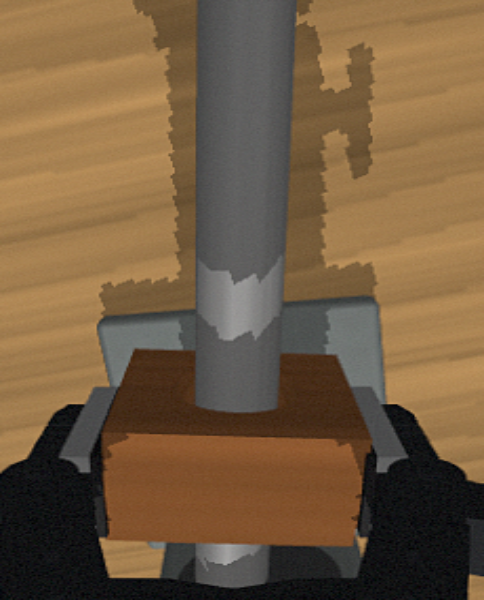

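The rod now runs nearly along the hand's axis; its silhouette is at columns 197–278 in the crop, centred in the ring. I'll fit the cylinder silhouette in this image to get the direction precisely.

```bash
cat > sil.py <<'E'
from h import *
import sys
def sil(s,c,rows,l0,l1,r0,r1):
    """edges: left between columns l0 (row0), l1 (row1) etc.; returns axis in tool frame"""
    g=cv2.GaussianBlur(c["img"].astype(float),(0,0),1.2);gx=np.abs(np.diff(g,axis=1)).sum(2)
    E=[]
    for r in range(*rows):
        f=(r-rows[0])/(rows[1]-rows[0])
        for k,(a,b) in enumerate(((l0,l1),(r0,r1))):
            m=a+(b-a)*f;i0=int(round(m))-4;w=gx[r,i0:i0+9];j=w.argmax()
            if 0<j<8:
                o=(w[j-1]-w[j+1])/(2*(w[j-1]-2*w[j]+w[j+1]));E.append((i0+j+.5+o,r,k))
    E=np.array(E);u=cv2.undistortPoints(E[:,None,:2],c["camera_matrix"],np.array(c["distortion"]))[:,0]
    H=c["hand_eye"];dr=np.c_[u,np.ones(len(u))]@H[:3,:3].T;dr/=np.linalg.norm(dr,axis=1)[:,None];O=H[:3,3]
    sg=np.where(E[:,2]==0,-1,1)
    def res(v):
        D=np.array([v[2],1,v[3]]);D/=np.linalg.norm(D);A=np.array([v[0],0,v[1]]);n=np.cross(dr,D);n/=np.linalg.norm(n,axis=1)[:,None]
        return (np.abs((A-O)@n.T)-.008)*1e3
    r=least_squares(res,[-.005,0,0,0],loss='soft_l1',f_scale=.15,x_scale=[.01,.01,.1,.1])
    v=r.x;print("n",len(E),"rms mm",np.sqrt(np.mean(r.fun**2)).round(3),"axis at tool y=0: x,z mm",(v[:2]*1e3).round(2),"slopes deg (x per y, z per y)",np.degrees(v[2:]).round(2))
    q=s["orientation"];D=R.from_quat([q[1],q[2],q[3],q[0]]).apply([v[2],1,v[3]]);D/=np.linalg.norm(D)
    print("world dir",D.round(4),"tool comps",(np.array([v[2],1,v[3]])/np.linalg.norm([v[2],1,v[3]])).round(4))
    return E,v
E
python3 - <<'E'
from sil import *
s,c=pickle.load(open("w4.pkl","rb"))
k=2.104
E,v=sil(s,c,(22,180),170+198/k,170+197/k,170+296/k,170+281/k)
print(E[::60].round(1).tolist())
E
```

```text
n 312 rms mm 0.027 axis at tool y=0: x,z mm [-2.22 -0.84] slopes deg (x per y, z per y) [1.91 0.94]
world dir [-0.9644  0.2642  0.011 ] tool comps [0.0334 0.9993 0.0163]
[[263.2, 22.0, 0.0], [263.0, 54.0, 0.0], [262.6, 84.0, 0.0], [262.6, 114.0, 0.0], [262.5, 144.0, 0.0], [262.3, 174.0, 0.0]]
```

The silhouette fit (rms 0.03 mm) gives a rod direction of 15.3° yaw and about 0.6° up; the triangulated estimate of the rise was weaker. The rod's axis at the ring is at z = 0.1305, so the bore is centred. I'll slide 40 mm and measure again.

```bash
python3 -m crank '[{"slide":[0,0.006,0],"angular":[0,0,0],"fingers":0.04},{"slide":[0.0004,0.014,0],"angular":[0,0,0],"fingers":0.04},{"slide":[0.0006,0.022,0.0001],"angular":[0,0,0],"fingers":0.04},{"slide":[0.0008,0.03,0.0002],"angular":[0,0,0],"fingers":0.04},{"slide":[0.001,0.038,0.0004],"angular":[0,0,0],"fingers":0.04}]'
python3 -m crank '[{"slide":[0,0.002,0],"angular":[0,0,0],"fingers":0.04}]'
python3 - <<'E'
from go import *
from sil import *
from station import capture
s=ctrl.get_state();c=capture("wrist");rel([.6245,.0183,.126],-.135,s=s);pickle.dump((s,c),open("w5.pkl","wb"))
k=2.104
g=c["img"]
sil(s,c,(100,180),262.5,262.3,307,303.5); E,v=sil(s,c,(60,180),263,262.3,309,303.5); print(E[::30].round(1).tolist())
E
```

```text
time: 6.35
ee_pos: [0.5886, 0.0284, 0.129]
orientation: [0.547, -0.422, 0.57, 0.445]
wrist_force: [0.5, 1.3, -1.3]
gripper_width: 0.0434
time: 6.45
ee_pos: [0.5852, 0.0293, 0.1292]
orientation: [0.547, -0.422, 0.57, 0.445]
wrist_force: [-1.3, -0.4, -0.7]
gripper_width: 0.0435
t 6.45 pos [0.5852 0.0293 0.1292] slide [ 0.0013 -0.0409 -0.0009] ang [-6.61 -0.16 -2.62] F [-1.3 -0.4 -0.7] w 0.0435
n 153 rms mm 0.34 axis at tool y=0: x,z mm [-7.37 -0.38] slopes deg (x per y, z per y) [7.22 0.98]
world dir [-0.9615  0.2628 -0.0797] tool comps [0.1249 0.992  0.0169]
n 219 rms mm 0.411 axis at tool y=0: x,z mm [-6.4  -0.07] slopes deg (x per y, z per y) [6.33 0.69]
world dir [-0.9639  0.2584 -0.0646] tool comps [0.1098 0.9939 0.0119]
[[264.2, 60.0, 0.0], [305.1, 77.0, 1.0], [305.7, 96.0, 1.0], [307.9, 115.0, 1.0], [308.4, 130.0, 1.0], [307.8, 145.0, 1.0], [307.3, 160.0, 1.0], [306.6, 175.0, 1.0]]
```

```bash
python3 - <<'E'
from sil import *
for n in("w4","w5"):
    s,c=pickle.load(open(n+".pkl","rb"))
    g=cv2.GaussianBlur(c["img"].astype(float),(0,0),1.2);gx=np.abs(np.diff(g,axis=1)).sum(2)
    for r in range(20,200,20):
        w=gx[r,240:340];pk=[(240+i,int(w[i])) for i in range(1,99) if w[i]>12 and w[i]>=w[i-1] and w[i]>w[i+1]];print(n,r,pk)
E
```

```text
w4 20 [(263, 24), (310, 21), (318, 30)]
w4 40 [(244, 31), (263, 18), (309, 21), (320, 32)]
w4 60 [(249, 34), (262, 22), (309, 26), (321, 46), (335, 28)]
w4 80 [(248, 37), (262, 28), (308, 23)]
w4 100 [(250, 35), (262, 29), (307, 25)]
w4 120 [(250, 42), (262, 28), (307, 21), (322, 29), (334, 29)]
w4 140 [(253, 35), (262, 21), (306, 20), (324, 30)]
w4 160 [(252, 34), (262, 25), (306, 20), (323, 34)]
w4 180 [(253, 30), (262, 27), (305, 23), (322, 35)]
w5 20 [(317, 37)]
w5 40 [(243, 32), (306, 36)]
w5 60 [(264, 27), (287, 33)]
w5 80 [(263, 30), (286, 32)]
w5 100 [(264, 37), (299, 17), (305, 22), (309, 20), (314, 21)]
w5 120 [(249, 40), (264, 25), (308, 23), (318, 36), (333, 37)]
w5 140 [(251, 30), (264, 29), (307, 23), (325, 18), (328, 13)]
w5 160 [(251, 35), (263, 26), (307, 27)]
w5 180 [(251, 37), (263, 21), (306, 20), (321, 30), (332, 31)]
```

```bash
python3 - <<'E'
from sil import *
for n,l,r in(("w4",(262.5,262.3),(307,304.5)),("w5",(264,263.3),(308.5,306))):
    s,c=pickle.load(open(n+".pkl","rb"));E,v=sil(s,c,(108,190),*l,*r)
E
```

```text
n 164 rms mm 0.03 axis at tool y=0: x,z mm [-0.64 -0.86] slopes deg (x per y, z per y) [0.53 0.95]
world dir [-0.9638  0.2645  0.0351] tool comps [0.0093 0.9998 0.0166]
n 159 rms mm 0.152 axis at tool y=0: x,z mm [-4.71 -0.62] slopes deg (x per y, z per y) [4.92 1.21]
world dir [-0.9627  0.2676 -0.0403] tool comps [0.0856 0.9961 0.021 ]
```

Ring and rod are still within about 0.6 mm of centred, and the force is at the noise level. Continuing out along the same line.

```bash
python3 -m crank '[{"slide":[0.0002,0.006,0.0003],"angular":[0,0,0],"fingers":0.04},{"slide":[0.0004,0.014,0.0005],"angular":[0,0,0],"fingers":0.04},{"slide":[0.0006,0.022,0.0007],"angular":[0,0,0],"fingers":0.04},{"slide":[0.0008,0.03,0.0009],"angular":[0,0,0],"fingers":0.04},{"slide":[0.001,0.038,0.001],"angular":[0,0,0],"fingers":0.04}]'
python3 -m crank '[{"slide":[0,0.002,0],"angular":[0,0,0],"fingers":0.04}]'
python3 - <<'E'
from go import *
from station import capture
s=ctrl.get_state();c=capture("wrist");x=capture("side")["img"];rel([.6245,.0183,.126],-.135,s=s)
cv2.imwrite("pics/w6.png",np.hstack([cv2.resize(c["img"][100:420,130:430],(400,427)),cv2.resize(x[150:250,235:335],(400,427),interpolation=2)])[:,:,::-1])
E
```

```text
time: 7.0
ee_pos: [0.5479, 0.0399, 0.13]
orientation: [0.547, -0.422, 0.57, 0.445]
wrist_force: [-0.1, 0.4, -0.1]
gripper_width: 0.0439
time: 7.1
ee_pos: [0.5446, 0.0407, 0.1301]
orientation: [0.547, -0.422, 0.57, 0.445]
wrist_force: [-0.5, 0.0, -0.6]
gripper_width: 0.0438
t 7.1 pos [0.5446 0.0407 0.1301] slide [ 0.0002 -0.0831 -0.0019] ang [-6.59 -0.17 -2.69] F [-0.5  0.  -0.6] w 0.0438
```

View pics/w6.png

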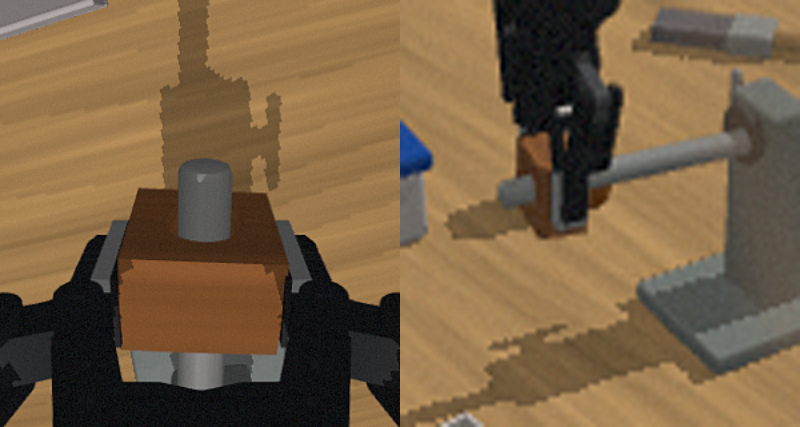

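The rod exits the ring centred: column 205 in the wrist crop with the ring spanning 118–288, and about (535,188) in the side crop. About 20 mm of rod is left beyond the ring. Sliding off.

```bash
python3 -m crank '[{"slide":[0.0002,0.01,0.0002],"angular":[0,0,0],"fingers":0.04},{"slide":[0.0004,0.02,0.0004],"angular":[0,0,0],"fingers":0.04},{"slide":[0.0006,0.03,0.0006],"angular":[0,0,0],"fingers":0.04},{"slide":[0.0008,0.04,0.0008],"angular":[0,0,0],"fingers":0.04},{"slide":[0.001,0.05,0.001],"angular":[0,0,0],"fingers":0.04}]'
python3 -m crank '[{"slide":[0,0.012,0],"angular":[0,0,0],"fingers":0.04},{"slide":[0,0.022,0],"angular":[0,0,0],"fingers":0.04},{"slide":[0,0.025,0],"angular":[0,0,0],"fingers":0.04},{"slide":[0,0.025,0],"angular":[0,0,0],"fingers":0.04},{"slide":[0,0.025,0],"angular":[0,0,0],"fingers":0.04}]'
python3 - <<'E'
from go import *
v=pickle.load(open("fit2.pkl","rb"));t=pickle.load(open("fit.pkl","rb"))[2]
s=ctrl.get_state();rel([.4857,-.3034,.2],t[2],s=s)
e=s["ee_pos"]-[v[0],v[1],0];print("stand frame",R.from_euler('z',-v[2]).apply(e))
E
```

```text
time: 7.7
ee_pos: [0.4961, 0.0542, 0.1315]
orientation: [0.547, -0.422, 0.57, 0.445]
wrist_force: [0.2, -0.1, -0.5]
gripper_width: 0.0434
time: 8.2
ee_pos: [0.4725, 0.0604, 0.1328]
orientation: [0.547, -0.422, 0.569, 0.445]
wrist_force: [0.1, 0.6, -1.3]
gripper_width: 0.0436
t 8.2 pos [0.4725 0.0604 0.1328] slide [-0.0699 -0.0997 -0.3496] ang [-1.12 -0.28 -2.58] F [ 0.1  0.6 -1.3] w 0.0436
stand frame [-0.20771345  0.01937052  0.1328383 ]
```

The ring is held clear of the tip (stand x ≈ -0.208) and the force is small. Lifting, then carrying it to the right-hand tray.

```bash
python3 -m crank '[{"slide":[-0.02,0.002,0],"angular":[0,0,0],"fingers":0.04},{"slide":[-0.04,0.004,0],"angular":[0,0,0],"fingers":0.04},{"slide":[-0.065,0.005,0],"angular":[0,0,0],"fingers":0.04},{"slide":[-0.065,0,-0.02],"angular":[0,0,0],"fingers":0.04},{"slide":[-0.065,-0.008,-0.05],"angular":[0,0,0],"fingers":0.04}]'
python3 -m crank '[{"slide":[0,-0.01,-0.035],"angular":[0,0,0],"fingers":0.04},{"slide":[0,-0.02,-0.07],"angular":[0,0,0],"fingers":0.04},{"slide":[0,-0.03,-0.105],"angular":[0,0,-1],"fingers":0.04},{"slide":[0,-0.04,-0.14],"angular":[-0.5,0,-2],"fingers":0.04},{"slide":[0,-0.05,-0.175],"angular":[-1.1,0,-2.6],"fingers":0.04}]'
python3 - <<'E'
from go import *
t=pickle.load(open("fit.pkl","rb"))[2]
rel([.4857,-.3034,.15],t[2])
E
```

```text
time: 8.7
ee_pos: [0.4724, 0.0098, 0.1988]
orientation: [0.548, -0.424, 0.568, 0.445]
wrist_force: [-0.3, 0.5, -1.2]
gripper_width: 0.0438
time: 9.2
ee_pos: [0.4783, -0.174, 0.1975]
orientation: [0.554, -0.442, 0.554, 0.438]
wrist_force: [0.1, 0.0, -1.3]
gripper_width: 0.0437
t 9.2 pos [ 0.4783 -0.174   0.1975] slide [ 0.0482 -0.0362 -0.1242] ang [ 0.13 -0.23  0.28] F [ 0.1  0.  -1.3] w 0.0437
```

```bash
python3 -m crank '[{"slide":[0,-0.01,-0.035],"angular":[0,0,0],"fingers":0.04},{"slide":[0,-0.02,-0.07],"angular":[0,0,0],"fingers":0.04},{"slide":[0.02,-0.03,-0.105],"angular":[0,0,0],"fingers":0.04},{"slide":[0.04,-0.036,-0.124],"angular":[0,0,0],"fingers":0.04},{"slide":[0.05,-0.036,-0.124],"angular":[0,0,0],"fingers":0.04}]'
python3 - <<'E'
from go import *
from station import capture
t=pickle.load(open("fit.pkl","rb"))[2]
s=ctrl.get_state();c=capture("wrist");rel([.4857,-.3034,.024],t[2],s=s);x=capture("side")["img"]
cv2.imwrite("pics/w7.png",np.hstack([cv2.resize(c["img"],(440,330)),cv2.resize(x[200:400,260:460],(330,330),interpolation=2)])[:,:,::-1])
E
```

```text
time: 9.7
ee_pos: [0.4858, -0.3065, 0.1465]
orientation: [0.554, -0.441, 0.555, 0.437]
wrist_force: [-0.1, 0.1, -0.8]
gripper_width: 0.0441
t 9.7 pos [ 0.4858 -0.3065  0.1465] slide [0.1225 0.0014 0.0036] ang [-0.06 -0.27  0.27] F [-0.1  0.1 -0.8] w 0.0441
```

View pics/w7.png

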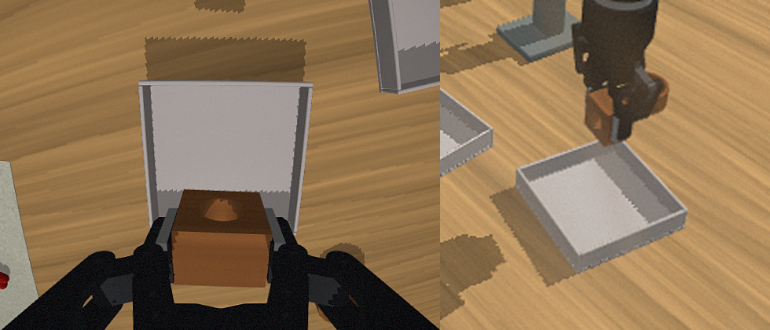

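The tray is under the hand: its rim spans columns 140–312 and the ring is centred at about 222, matching the +3.6 mm correction. Descending, slowly near the floor.

```bash
python3 -m crank '[{"slide":[0.02,0.0014,0.0036],"angular":[0,0,0],"fingers":0.04},{"slide":[0.045,0.0014,0.0036],"angular":[0,0,0],"fingers":0.04},{"slide":[0.07,0.0014,0.0036],"angular":[0,0,0],"fingers":0.04},{"slide":[0.09,0.0014,0.0036],"angular":[0,0,0],"fingers":0.04},{"slide":[0.1,0.0014,0.0036],"angular":[0,0,0],"fingers":0.04}]'
python3 -m crank '[{"slide":[0.006,0,0],"angular":[0,0,0],"fingers":0.04},{"slide":[0.012,0,0],"angular":[0,0,0],"fingers":0.04},{"slide":[0.014,0,0],"angular":[0,0,0],"fingers":0.04},{"slide":[0.014,0,0],"angular":[0,0,0],"fingers":0.04}]'
for i in 1 2 3; do python3 -m crank '[{"slide":[0.001,0,0],"angular":[0,0,0],"fingers":0.04},{"slide":[0.002,0,0],"angular":[0,0,0],"fingers":0.04},{"slide":[0.002,0,0],"angular":[0,0,0],"fingers":0.04}]'; done
```

```text
time: 10.3
ee_pos: [0.4836, -0.2974, 0.0453]
orientation: [0.553, -0.44, 0.554, 0.44]
wrist_force: [-0.9, -0.1, -1.0]
gripper_width: 0.0433
time: 10.7
ee_pos: [0.4839, -0.2975, 0.0317]
orientation: [0.553, -0.44, 0.554, 0.44]
wrist_force: [0.0, 0.5, -0.5]
gripper_width: 0.0435
time: 11.0
ee_pos: [0.484, -0.2976, 0.0299]
orientation: [0.553, -0.44, 0.554, 0.44]
wrist_force: [0.3, 0.7, -1.6]
gripper_width: 0.0438
time: 11.3
ee_pos: [0.4839, -0.2976, 0.0278]
orientation: [0.553, -0.44, 0.554, 0.44]
wrist_force: [-1.2, -0.3, -0.2]
gripper_width: 0.0435
time: 11.6
ee_pos: [0.4837, -0.2975, 0.0256]
orientation: [0.553, -0.44, 0.554, 0.44]
wrist_force: [0.5, 0.1, -0.4]
gripper_width: 0.0439
```

```bash
for i in 1 2 3; do python3 -m crank '[{"slide":[0.0008,0,0],"angular":[0,0,0],"fingers":0.04},{"slide":[0.0008,0,0],"angular":[0,0,0],"fingers":0.04}]' | grep -E 'pos|force'; done
```

```text
ee_pos: [0.4838, -0.2975, 0.0248]
wrist_force: [-0.4, -0.2, -0.3]
ee_pos: [0.4838, -0.2976, 0.0246]
wrist_force: [-1.0, 0.6, 5.7]
ee_pos: [0.4838, -0.2976, 0.0246]
wrist_force: [-1.2, 0.7, 5.0]
```

The ring touched the floor at TCP z = 0.0246, about as predicted. Opening slowly.

```bash
python3 -m crank '[{"slide":[0,0,0],"angular":[0,0,0],"fingers":0.045},{"slide":[0,0,0],"angular":[0,0,0],"fingers":0.048},{"slide":[0,0,0],"angular":[0,0,0],"fingers":0.052},{"slide":[0,0,0],"angular":[0,0,0],"fingers":0.06},{"slide":[0,0,0],"angular":[0,0,0],"fingers":0.062}]'
python3 -m crank '[{"slide":[-0.01,0,0],"angular":[0,0,0],"fingers":0.062},{"slide":[-0.03,0,0],"angular":[0,0,0],"fingers":0.062},{"slide":[-0.06,0,0],"angular":[0,0,0],"fingers":0.062},{"slide":[-0.1,0,0],"angular":[0,0,0],"fingers":0.062},{"slide":[-0.14,0,0],"angular":[0,0,0],"fingers":0.062}]'
python3 -m crank '[{"slide":[0,0,0],"angular":[0,0,0],"fingers":0.062},{"slide":[0,0,0],"angular":[0,0,0],"fingers":0.062},{"slide":[0,0,0],"angular":[0,0,0],"fingers":0.062}]' 
python3 - <<'E'
from station import capture
import cv2,numpy as np
c=capture("wrist")["img"];x=capture("top")["img"]
cv2.imwrite("pics/w8.png",np.hstack([cv2.resize(c,(400,300)),cv2.resize(x[60:360,120:460],(340,300))])[:,:,::-1])
E
```

```text
time: 12.7
ee_pos: [0.4838, -0.2975, 0.0245]
orientation: [0.553, -0.44, 0.554, 0.44]
wrist_force: [-0.9, -0.7, 0.3]
gripper_width: 0.0618
time: 13.2
ee_pos: [0.4834, -0.2971, 0.1661]
orientation: [0.553, -0.44, 0.554, 0.44]
wrist_force: [0.8, -0.4, -0.1]
gripper_width: 0.062
time: 13.5
ee_pos: [0.4825, -0.2965, 0.1655]
orientation: [0.553, -0.439, 0.554, 0.44]
wrist_force: [-0.6, -0.1, 0.5]
gripper_width: 0.0624
```

View pics/w8.png

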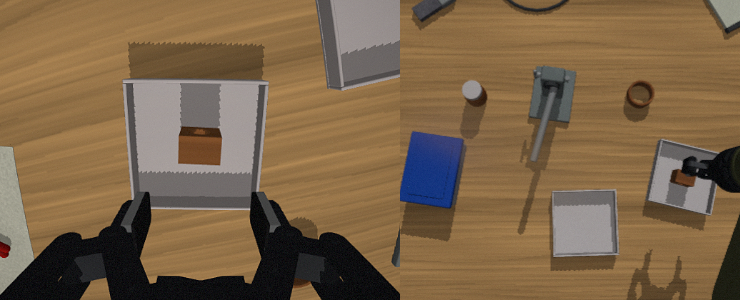

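The ring lies flat near the tray's centre, at (200,146) in the wrist view with the tray spanning columns 125–268. The jar and hoop are where they were, and the hand is clear.

```bash
python3 -c "
from station import ctrl
print(ctrl.finish_job())"
```

```text
the job is handed in; nothing more can be done
None
```

I slid the napkin ring off the rod, set it flat in the right-hand white tray, let go and handed the job in at about 13.6 s of the 69 s allowed. No verdict is reported, so success is judged from my own checks.

- **Rod direction:** I measured about 7.3° off the stand's -x, mostly to the stand's +y side. The camera estimates of its rise disagreed, at about 0.6° and 3° up. I steered between them, within the bore's play.
- **Sliding off:** Wrist-force readings, printed about every 0.1–0.6 s, stayed within about 2.5 N per axis, close to sensor noise. The ring was held clear of the tip at stand x ≈ -0.208 m, with the tool about 133 mm above the table.
- **Placing:** The ring touched the tray floor at the expected height with about 5.7 N, and I opened the fingers there.
- **Last pictures:** The ring lies flat about 6 mm from the tray's centre, and the hand is about 140 mm above its release height, touching nothing. The jar and the round ring are visibly where they started.

One silhouette fit partway along picked up wrong edges. I redid it on the clean rows and it then gave a sensible lateral position, though its slope was noisy.

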